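# Clamp the rinse tank's outlet

### The job

Take the hose clamp out of its wooden stand and slide its band squarely over the barbed outlet stub of the paint-rinse tank, past the sprung yellow barbs and gently home against the blue collar. Then turn the red key clockwise until the clamp's brass jaw is snug under the stub, and stop there, for overtightening or shoving would crack the outlet. Let go, and leave the paint pots where they stand.

Things in the scene. Friction and masses are not known exactly. Their poses are not given: they have to be found in the camera images.
- tank: white rinse-water tank, 160 x 200 mm, 140 mm tall with blue lid, fixed. Origin under its centre, z up. Its grey outlet stub, 30 x 30 mm square, points level along the tank's own -x, 110 mm out from the wall, axis 100 mm above the table, ending in a nose rounded in plan (radius 15 mm). Bands slide on along the tank's +x
- nose (a point): top edge of the stub's rounded end, on its centre line, 115 mm above the table; the axes are the tank's
- seat (a point): centre of the band's seat, on the stub's flat top face, 40 mm from the nose end, 115 mm above the table; axes are the tank's. A yellow sprung barb stands 4.5 mm out of each side of the stub just before it (ramp from 23 to 11.5 mm before this point); pushing the band over both takes about 5 to 10 N, then they spring out behind it
- flange: blue fixed collar on the stub, 50 wide x 46 high x 6 mm, the stop for the band: its near face is 11 mm beyond the seat point, so a home band has 1 mm of play. Origin at its centre
- clamp: loose hose clamp, about 0.2 kg, standing upright in the stand. Square steel band, 20 mm long on its own x (slide axis, either end first), legs 4 mm thick with their inner faces at y = +-17 mm, z 0 to 56 mm. Open height inside is 41 mm less what the jaw has risen. Dark worm housing on its -y side, y -21 to -45 mm, z 18 to 50 mm. Origin centred between the feet of the legs, z up
- saddle (a point): centre of the underside of the band's top bar, 51 mm above the clamp's origin: it lies on the stub's flat top when the clamp hangs there, and belongs at the seat point; axes are the clamp's. Slide it on about 2 mm above the stub's top: at least 4 mm of height is free in all
- lug (a point): top centre of the orange grip lug on the band, 80 mm above the clamp's origin. Lug: 10 mm on the clamp's x, 20 mm on y, 24 mm tall (56 to 80 mm); grip it from above across its 10 mm. The key stands 35 mm to its -y side and 28 mm taller
- key: red thumb key on the vertical worm screw, 35 mm to the clamp's -y side. Origin on the screw's axis at the key's underside, 84 mm above the clamp's origin; 24 mm tall, 22 mm long on its own x, 8 mm thick on its y. Clockwise from above raises the jaw 4 mm per rad; 1 to 2.7 rad are needed in all, so regrasp. Runs at about 0.3 N m and stays where left
- jaw: brass jaw plate between the band's legs, 20 x 33 x 5 mm, rising as the key turns. Origin at the clamp's origin when fully open; its top face is 10 mm above its origin. It meets a black wear shoe that stands 1.5 to 5 mm down under the stub (unmeasured). From there the key's torque climbs above its running value, 0.4 N m per rad: snug is 0.05 to 0.2 N m more (10 to 50 N at the jaw)
- stand: fixed wooden stand, 70 x 110 mm, 6 mm thick, with two 8 mm high ridges between which the clamp's legs stand with 1.5 mm play. Origin under its centre
- pot_magenta: closed magenta paint pot, 45 mm wide, 48 mm tall, bystander. Origin under its centre
- pot_blue: closed blue paint pot, 45 mm wide, 48 mm tall, bystander. Origin under its centre
- pot_green: closed green paint pot, 45 mm wide, 48 mm tall, bystander. Origin under its centre

How it is judged:
On the way, in this order (a step that is already met when the one before it is completed fails the run):
1. the band is past the barbs and at its seat on the stub (x of saddle in the frame of seat between -0.003 and 0.004 m and y of saddle in the frame of seat between -0.004 and 0.004 m and z of saddle in the frame of seat between -0.004 and 0.01 m and angle between the x axis of clamp and the x axis of tank, either way round below 0.15 rad), for 0.2 s.
2. the jaw is snug: it presses up under the stub with more than 8 N (contact force between jaw and anything else above 8 N), for 0.2 s.
At the end, for the whole second after the job is handed in: The clamp hangs on the stub behind the barbs, its saddle within 3 mm before to 4 mm past the seat, 4 mm sideways, 4 mm below to 3 mm above it, square to the stub (0.15 rad) and upright (0.12 rad), at rest and let go, its jaw pressing up with 8 to 60 N (x of saddle in the frame of seat between -0.003 and 0.004 m and y of saddle in the frame of seat between -0.004 and 0.004 m and z of saddle in the frame of seat between -0.004 and 0.003 m and angle between the x axis of clamp and the x axis of tank, either way round below 0.15 rad and angle between clamp's own z axis and vertical below 0.12 rad and contact force between jaw and anything else between 8 and 60 N and linear speed of clamp below 0.01 m/s); the robot touches nothing.
It fails at once if a paint pot is moved more than 30 mm (distance of any of pot_magenta, pot_blue, pot_green from where it was at the start of the episode above 0.03 m).
It fails at once if the clamp is shoved against the collar with more than 40 N (contact force between clamp and flange above 40 N).
It fails at once if the jaw squeezes the outlet with more than 75 N (contact force between jaw and anything else above 75 N).
It also fails if it takes over 72 s, if anything falls off the work surface, if the arm or the gripper's body presses on something with over 40 N, if the wrist force passes 120 N, or if a joint passes its speed limit or range.

### The arm

A 6-joint arm with a two-finger parallel gripper is mounted at the origin on the work surface. World frame = base frame: x ahead of the robot, y to its left, z up, the work surface at z = 0. Lengths are in m, angles in rad, forces in N, time in s.
With the tool pointing down it reaches from about 0.3 to 0.75 m from the base axis. Payload 8.5 kg.
Tool frame: the origin (TCP) lies on the centre line of the jaws, within the pads' length; the fingertips stand 22 mm ahead of it and the grasp point (between the pads) lies 3 mm ahead of it; z points along the fingers, y is the line along which they close (so a half turn about z gives the same grasp; the last joint's range is limited). The gripper opens to 85 mm and grips with 20 to 120 N. Pads are 22 mm wide; open, the fingers measure 114 mm over their backs; the gripper's body (76 mm by 85 mm) begins 54 mm behind the grasp point. The pads swing forward as they close: fully open they stand 13 mm farther back than shut.
Start: joints at [0.925, 0.381, 1.297, -0, 1.464, -0.215], TCP at [0.23, 0.5, 0.253] pointing down, gripper open.
Joint ranges: [-3.11, 3.11], [-0.89, 2.33], [0.22, 2.48], [-1.42, 4.56], [0.17, 2.85], [-2.88, 2.88]. Speed limits (rad/s): [2.39, 2.39, 3.14, 3.14, 3.14, 3.14].

### API

Orientations are given as a rotation vector (axis times angle).
In Python, from workcell import bot gives the robot as it stands. The module is installed in compiled form; this text tells all that it offers.
- The arm moves only by the tool play_rows, never from a script. Its argument "moves" is a list of rows, each a list of 4 numbers: the shift along the tool's x, y, z in mm, then the turn about the tool's z in degrees. In form: [[dx, dy, dz, twist], ...]. A call has 1 to 8 rows; each row shifts and turns the commanded pose from where the row before left it, along the tool's axes as they then stand; what a row does not reach is not made up. A row lasts 1/8 s, in which the tool goes at most 62.5 mm and 10.7 degrees, less where a joint would pass 70% of its speed; a pose out of reach is approached as far as the arm can. A call with a gripper value outside its range is refused whole. "grip" is the opening, from -1 (shut) to 1 (fully open), set as the call begins (left out, the last holds). The fingers move at their own pace and stop on an object; "newtons" is the grip in N (left out, the last holds). Time passes only in rows, so rows that do not move let the fingers close. It gives the time, the measured TCP pose, the force, the opening and the grip force at its end, in the units of the state.
- bot.get_state(): the state, without advancing time (a new reading comes with each control period).
- bot.capture(name): name is "side" or "top" or "wrist"; returns a dict with "frame" (480x640x3 uint8, red, green, blue), "vertical_fov" (degrees; the focal length in pixels is half the picture's height over the tangent of half this angle, whatever the lens; pixels are square), "cx", "cy" (the principal point, pixels), "pose" (4x4, takes a point from camera to world coordinates). Camera axes: x right, y down, z forward; pixel columns grow to the right and rows downward; lengths in m; the calibration is good to about 2 mm. A picture is of the moment at which its call begins. There is no depth.
- bot.finish_job(): hands the job in; it is judged then, once.
The state is a dict: "clock": time; "qpos": joint angles; "qd": joint speeds; "joint_torque": joint torques, N m; "position": TCP position; "orientation": TCP orientation; "force": force on the tool from outside, world axes, zero at the start; "torque": the same for the moment, N m; "finger_gap": opening from 0.0 (shut) to 1.0 (fully open); "grip_force": force on a finger pad.
Only numpy, scipy, OpenCV 4.12 (cv2) and the standard library are available. Lean on these libraries where they do the work, as an engineer would, in place of code of your own. Each camera call takes 0.05 s, during which the arm holds its last target. There are 200 camera calls.

## Working session

There is one attempt and no reset: what is moved stays moved. The work goes in short steps, Python scripts to look and compute and a tool call to move; the robot and the scene stay as the last step left them, time stands still between calls to the robot, and variables do not carry over. Pictures are saved under pics/ and viewed, at most 10 in all, crops included, and the job is handed in when it is done.

Besides the shell and the picture viewer there is one more tool, called as name(argument=value, ...), one argument or row to a line, values as JSON. play_rows: Moves the arm, as the interface text tells. Its arguments: {"type":"object","properties":{"moves":{"type":"array","items":{"type":"array","items":{"type":"number"}}},"grip":{"type":"number"},"newtons":{"type":"number"}},"required":["moves"]}

```bash
mkdir -p pics
cat > h.py <<'E'
import numpy as np, cv2
from workcell import bot
from scipy.spatial.transform import Rotation as R
def cap(n,f):
    c=bot.capture(n); cv2.imwrite('pics/'+f+'.png',c['frame'][:,:,::-1]); 
    np.savez('pics/'+f+'.npz',fov=c['vertical_fov'],cx=c['cx'],cy=c['cy'],pose=c['pose'],frame=c['frame']); return c
def K(d):
    f=240/np.tan(np.radians(float(d['fov']))/2); return f,float(d['cx']),float(d['cy']),d['pose']
def onz(f,u,v,z):
    d=np.load('pics/'+f+'.npz'); F,cx,cy,P=K(d)
    r=P[:3,:3]@np.array([(u-cx)/F,(v-cy)/F,1]); o=P[:3,3]
    return o+r*(z-o[2])/r[2]
def proj(f,p):
    d=np.load('pics/'+f+'.npz'); F,cx,cy,P=K(d)
    q=P[:3,:3].T@(np.asarray(p)-P[:3,3]); return q[:2]/q[2]*F+[cx,cy]
def crop(f,x0,y0,x1,y1,s,g):
    i=cv2.imread('pics/'+f+'.png')[y0:y1,x0:x1]; cv2.imwrite('pics/'+g+'.png',cv2.resize(i,None,fx=s,fy=s,interpolation=cv2.INTER_CUBIC))
E
python3 - <<'E'
from h import *
for n in('top','side','wrist'):
    c=cap(n,n+'0'); print(n,c['vertical_fov'],c['cx'],c['cy'],np.round(c['pose'],3).tolist())
a=cv2.imread('pics/top0.png');b=cv2.imread('pics/side0.png')
print(bot.get_state())
E
```

```text
top 44.901605299399016 310.88500523481326 237.71464897873625 [[-0.02, -0.997, 0.077, 0.48], [-1.0, 0.02, 0.007, 0.003], [-0.008, -0.077, -0.997, 1.214], [0.0, 0.0, 0.0, 1.0]]
side 50.83681707292396 321.35846127932 242.3244150026706 [[0.883, -0.315, 0.349, 0.294], [-0.469, -0.557, 0.685, -0.483], [-0.022, -0.769, -0.639, 0.573], [0.0, 0.0, 0.0, 1.0]]
wrist 64.75178702750685 321.7053469414515 234.4844650726462 [[0.417, 0.87, 0.263, 0.163], [0.909, -0.399, -0.122, 0.531], [-0.001, 0.29, -0.957, 0.373], [0.0, 0.0, 0.0, 1.0]]
{'clock': 0.15, 'qpos': array([ 9.24679520e-01,  3.81059989e-01,  1.29802382e+00,  1.64001005e-05,
        1.46357722e+00, -2.15291667e-01]), 'qd': array([ 0.00032553, -0.00228242, -0.0039303 , -0.00095757, -0.00197815,
       -0.00032204]), 'joint_torque': array([ 1.96630979e-03, -4.48629713e+01, -2.31345946e+01, -1.57467925e-04,
        3.81230653e-03,  1.93119922e-05]), 'position': array([0.22957157, 0.49959295, 0.25286471]), 'orientation': array([-6.71421056e-01, -3.06853390e+00,  1.51403135e-03]), 'force': array([ 0.63806669, -0.36288103, -0.8736243 ]), 'torque': array([ 0.02493324, -0.00417482, -0.00013924]), 'grip_force': 0.0, 'finger_gap': 1.0003349608518277}
```

View pics/top0.png

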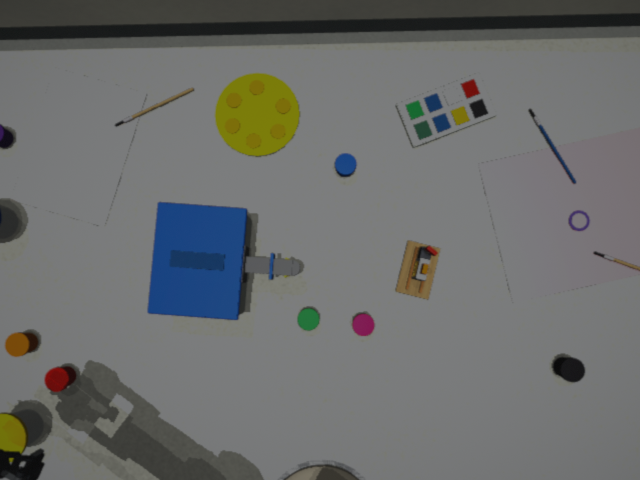

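View pics/side0.png

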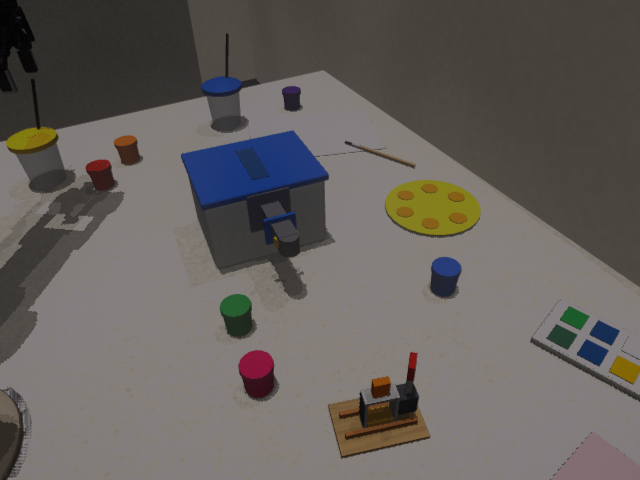

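Run:
```python
from h import *
crop('top0',235,225,315,305,5,'a');crop('top0',380,225,460,305,5,'b')
cv2.imwrite('pics/ab.png',np.hstack([cv2.imread('pics/a.png'),cv2.imread('pics/b.png')]))
crop('side0',320,340,440,460,3.33,'a');crop('side0',230,175,350,295,3.33,'b')
cv2.imwrite('pics/cd.png',np.hstack([cv2.imread('pics/a.png'),cv2.imread('pics/b.png')]))
```

```text
(no output)
```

View pics/ab.png

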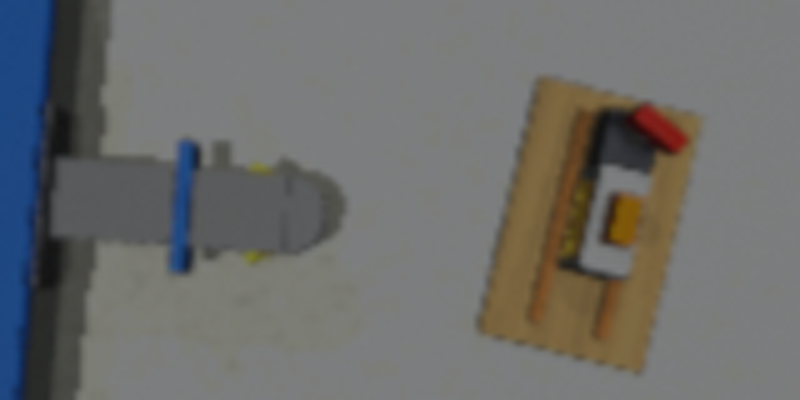

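View pics/cd.png

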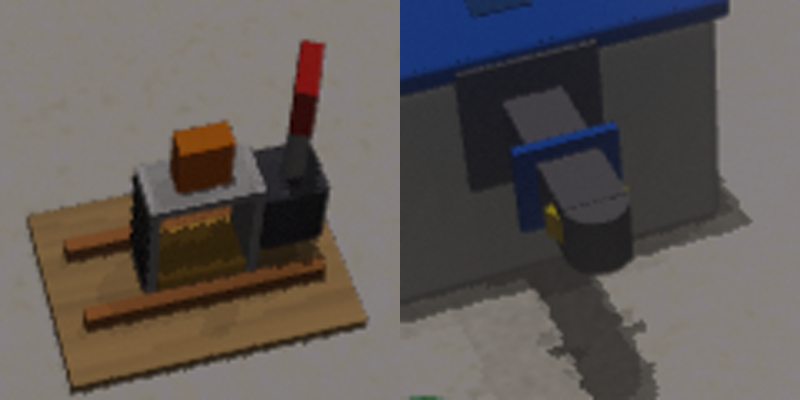

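Run:
```python
from h import *
A=lambda u,v,z: onz('top0',235+u/5,225+v/5,z)
B=lambda u,v,z: onz('top0',380+(u-400)/5,225+v/5,z)
st=np.array([B(*p,.006) for p in[(540,75),(703,117),(643,372),(480,330)]])
print('stand',st.round(4).tolist(),st.mean(0)); 
for a,b in((0,3),(1,2),(0,1),(3,2)): d=st[b]-st[a]; print(np.hypot(*d[:2]),np.degrees(np.arctan2(d[1],d[0])))
print('lug',B(627,219,.086),'key',B(660,128,.006+.108))
lid=np.array([onz('top0',*p,.14) for p in[(160,203),(247.5,208.5),(238.5,319.5),(149,313)]])
print('lid',lid.round(4).tolist(),lid.mean(0))
for a,b in((0,3),(1,2),(0,1),(3,2)): d=lid[b]-lid[a]; print(np.hypot(*d[:2]),np.degrees(np.arctan2(d[1],d[0])))
print('nose',A(325,208,.115),A(345,207,.115),'line',A(288,207,.115))
f1,f2=A(188,141,.123),A(181,272,.123);d=f2-f1;print('flange',f1,f2,np.hypot(*d[:2]),np.degrees(np.arctan2(d[1],d[0])))
for e in((303,160),(310,320)): pass
g=A(54,158,.115),A(285,163,.115),A(54,238,.115),A(285,252,.115);print(np.round(g,4).tolist())
# side-view nose top: crop px(595,220)?
S=lambda u,v,z: onz('side0',230+(u-400)/3.333,175+v/3.333,z)
print('side nose',S(605,233,.115),'line ends',S(565,210,.115),S(628,195,.115))
S=lambda u,v,z: onz('side0',320+u/3.333,340+v/3.333,z)
print('side lug corners',S(172,135,.086),S(231,123,.086),S(177,155,.086),S(235,143,.086))
for p in [[.32,.22]]: print()
for q,z in(((345.5,164),.048),((308.5,319),.048),((363.5,324),.048)): print('pot',onz('top0',*q,z))
```

```text
stand [[0.5647, -0.1904, 0.006], [0.5458, -0.2574, 0.006], [0.4409, -0.2288, 0.006], [0.4595, -0.1621, 0.006]] [ 0.50271677 -0.20969633  0.006     ]
0.10892143184053431 164.9870934366102
0.10874601330738441 164.74717243345435
0.06968527692688184 -105.7100792049158
0.06922801237786742 -105.56870333718369
lug [ 0.50252698 -0.20933631  0.086     ] key [ 0.53610779 -0.21771489  0.114     ]
lid [[0.6339, 0.2911, 0.14], [0.6202, 0.1277, 0.14], [0.4153, 0.1466, 0.14], [0.4304, 0.3113, 0.14]] [0.52493828 0.21916752 0.14      ]
0.20453662954183158 174.33101658469448
0.20569631967170837 174.7435500700834
0.16389853869329155 -94.80308823533284
0.16536612527958391 -95.21076081686917
nose [0.51080282 0.03258111 0.115     ] [0.51103008 0.02501423 0.115     ] line [0.51145869 0.04656252 0.115     ]
flange [0.5367761  0.08343248 0.123     ] [0.48769216 0.08677372 0.123     ] 0.04919753037968715 176.10577293187413
[[0.5318, 0.1349, 0.115], [0.5281, 0.0474, 0.115], [0.5015, 0.1352, 0.115], [0.4945, 0.048, 0.115]]
side nose [0.50460634 0.02351813 0.115     ] line ends [0.49617238 0.04597078 0.115     ] [0.52438604 0.04185734 0.115     ]
side lug corners [ 0.49461104 -0.20504567  0.086     ] [ 0.51480293 -0.21066433  0.086     ] [ 0.49184121 -0.21254441  0.086     ] [ 0.51150599 -0.21798167  0.086     ]

pot [ 0.71905671 -0.06187357  0.048     ]
pot [0.40809309 0.01933031 0.048     ]
pot [ 0.39613639 -0.0898306   0.048     ]
```

play_rows(
  moves=[
    [0,0,-20,-10],
    [-42,-38,0,0],
    [-42,-38,0,0],
    [-42,-38,0,0],
    [-42,-38,0,0],
    [-42,-38,0,0],
    [-42,-38,0,0],
    [-42,-38,0,0],
  ],
  grip=1,
)

```text
clock: 1.15
position: [0.4473, 0.1662, 0.2733]
orientation: [-0.402, -3.116, -0.0]
force: [1.2, 0.1, 0.2]
finger_gap: 0.998
grip_force: 0.0
```

play_rows(
  moves=[
    [-42,-38,0,0],
    [-35,-30,20,0],
    [-13,-19,0,0],
    [0,0,0,0],
    [0,0,0,0],
  ],
)

```text
clock: 1.78
position: [0.5113, 0.0616, 0.2534]
orientation: [-0.401, -3.116, -0.0]
force: [0.2, 0.8, 0.1]
finger_gap: 1.0
grip_force: 0.0
```

Run:
```python
from h import *
cap('wrist','w1'); s=bot.get_state(); print(s['clock'],s['position'],s['force'],s['torque']); M=R.from_rotvec(s['orientation']).as_matrix();print(M.round(3))
n=np.array([.5085,.031,.115])
print(proj('w1',n),proj('w1',n+[.0035,.04,0]))
```

```text
1.825 [0.51127826 0.06179727 0.25351908] [-0.87263727  0.1072573  -0.11677333] [0.02098321 0.04055962 0.00762247]
[[-0.968  0.253  0.   ]
 [ 0.253  0.968  0.   ]
 [-0.     0.    -1.   ]]
[279.08481879 234.73713823] [334.52162112 225.67954642]
```

View pics/w1.png

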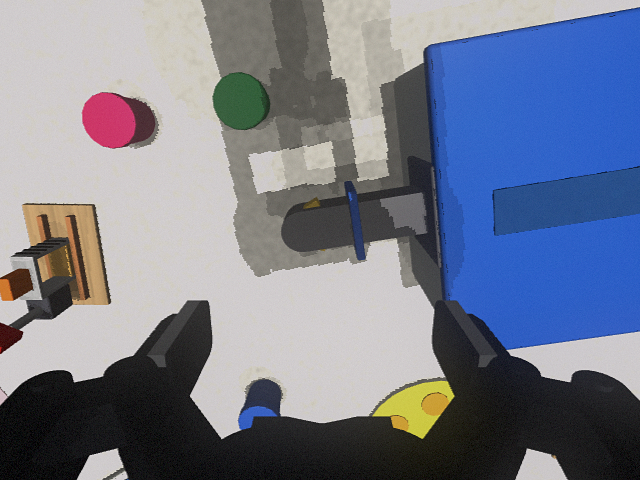

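Run:
```python
from h import *
i=cv2.imread('pics/w1.png'); i=np.clip(i.astype(float)*1.8,0,255).astype('uint8'); cv2.imwrite('pics/w1b.png',i)
crop('w1b',270,165,450,285,4.4,'w1c')
```

```text
(no output)
```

View pics/w1c.png

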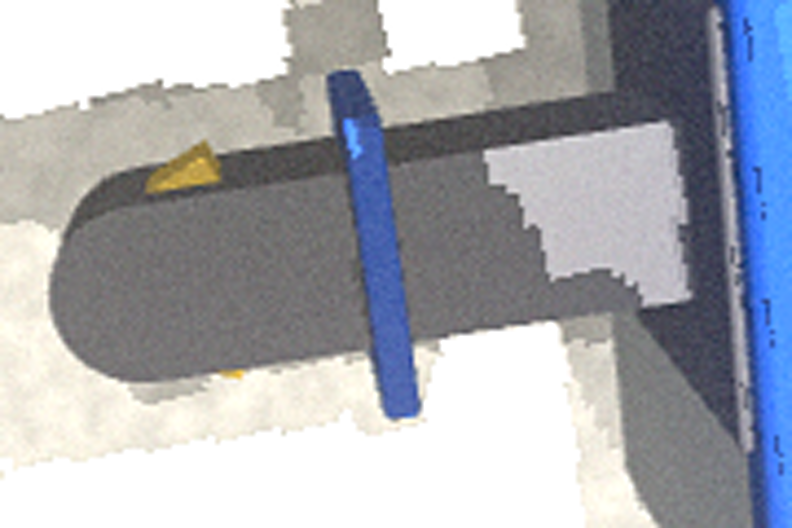

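```bash
cat >> h.py <<'E'
def ang(a,b): d=b-a; return np.degrees(np.arctan2(d[1],d[0]))
E
python3 - <<'E'
from h import *
C=lambda u,v,z=.115: onz('w1',270+u/4.4,165+v/4.4,z)
u1,u2,l1,l2=C(135,208),C(670,122),C(150,381),C(690,300)
print('edges',u1,u2,l1,l2,ang(u1,u2),ang(l1,l2))
n=C(50,292); w=C(689,212); print('nose',n,'wall',w,np.linalg.norm(w-n),ang(n,w))
f=[C(*p,.123) for p in((350,120),(382,118),(418,412),(386,416))]
print(np.round(f,4).tolist(),ang(f[0],f[3]),ang(f[1],f[2]),np.linalg.norm(f[0]-f[3]))
d=np.array([np.cos(np.radians(85)),np.sin(np.radians(85))]);nrm=np.array([d[1],-d[0]])
for k in(u1,u2,l1,l2,n,w,*f): print(round(k[:2]@d,4),round(k[:2]@nrm,4))
# nose from flange near face / cross-check in top view
E
```

```text
edges [0.49650737 0.05037042 0.115     ] [0.50439093 0.13551609 0.115     ] [0.52533719 0.04491135 0.115     ] [0.53406566 0.13345972 0.115     ] 84.71012200913982 84.37037124439038
nose [0.50649773 0.03328763 0.115     ] wall [0.51951731 0.13586747 0.115     ] 0.10340277478299147 82.76661287402597
[[0.4898, 0.0867, 0.123], [0.4907, 0.0915, 0.123], [0.5387, 0.0863, 0.123], [0.538, 0.0811, 0.123]] -6.565275289732208 -6.203587326184729 0.04858351291587177
0.0935 0.4902
0.179 0.4907
0.0905 0.5194
0.1795 0.5204
0.0773 0.5017
0.1806 0.5057
0.129 0.4804
0.1339 0.4809
0.1329 0.5291
0.1277 0.5289
```

play_rows(
  moves=[
    [-12,-53,0,0],
    [-12,-53,0,0],
    [-12,-53,10,0],
    [-12,-53,20,0],
    [-12,-53,20,0],
    [0,0,10,0],
    [0,0,0,0],
  ],
)

```text
clock: 2.7
position: [0.5024, -0.2094, 0.193]
orientation: [-0.4, -3.115, -0.002]
force: [0.8, 0.3, 0.4]
finger_gap: 1.003
grip_force: 0.0
```

Run:
```python
from h import *
cap('wrist','w2'); s=bot.get_state(); print(s['clock'],s['position'],s['force'],s['torque']); M=R.from_rotvec(s['orientation']).as_matrix();print(M.round(3))
print(proj('w2',[.5025,-.2095,.086]))
i=cv2.imread('pics/w2.png'); i=np.clip(i.astype(float)*1.6,0,255).astype('uint8'); cv2.imwrite('pics/w2.png',i)
crop('w2',190,130,460,330,2.9,'w2c')
```

```text
2.75 [ 0.5027384  -0.20918983  0.19371276] [ 1.07224319  0.12693813 -0.23391312] [-0.02239843 -0.0014476   0.00944176]
[[-0.968  0.252  0.   ]
 [ 0.252  0.968  0.   ]
 [-0.     0.    -1.   ]]
[321.20042272 241.9795665 ]
```

View pics/w2c.png

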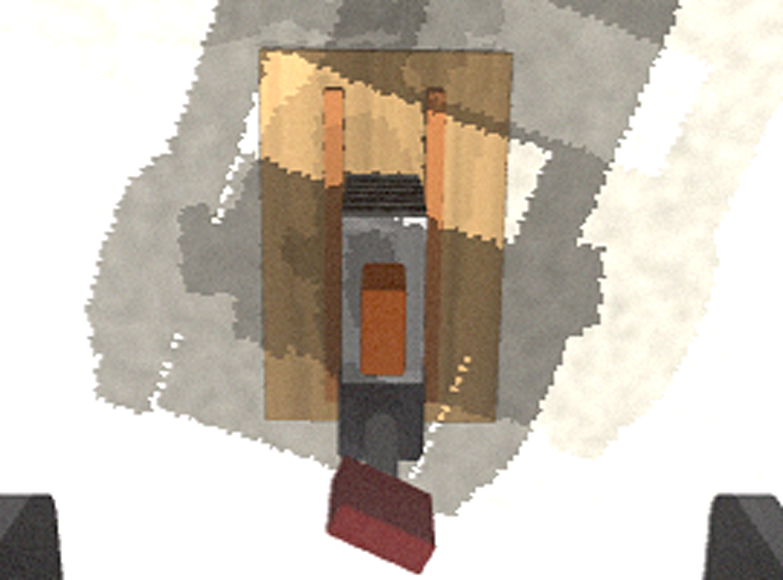

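play_rows(
  moves=[
    [-1,0.5,30,0],
    [0,0,30,0],
    [0,0,25,0],
    [0,0,16,0],
    [0,0,0,0],
  ],
)

```text
clock: 3.38
position: [0.5039, -0.2089, 0.0924]
orientation: [-0.398, -3.116, -0.001]
force: [0.0, 0.5, -1.0]
finger_gap: 0.998
grip_force: 0.0
```

play_rows(
  moves=[
    [0,0,0,0],
    [0,0,0,0],
    [0,0,0,0],
    [0,0,0,0],
    [0,0,0,0],
    [0,0,0,0],
    [0,0,0,0],
    [0,0,0,0],
  ],
  grip=-1,
  newtons=60,
)

```text
clock: 4.38
position: [0.5037, -0.2104, 0.0927]
orientation: [0.401, 3.115, -0.0]
force: [-0.9, 1.5, 6.0]
finger_gap: 0.095
grip_force: 61.5
```

play_rows(
  moves=[
    [0,0,-10,0],
    [0,0,-25,0],
    [0,0,-26,0],
    [0,0,0,-9.3],
    [0,0,0,0],
  ],
)

```text
clock: 5.0
position: [0.5035, -0.2104, 0.1536]
orientation: [-0.15, -3.138, 0.0]
force: [0.0, -0.5, -0.9]
finger_gap: 0.097
grip_force: 60.7
```

Run:
```python
from h import *
l=onz('w2',322.1,244.5,.086); print('lug was',l)
s=bot.get_state(); print(s['clock'],s['position'],s['force'],s['torque'],s['finger_gap'],s['grip_force']); M=R.from_rotvec(s['orientation']).as_matrix();print(M.round(4))
seat=np.array([.5133,.0729,.115]); h=np.radians(84.6); d=np.array([np.cos(h),np.sin(h),0])
t=seat-.068*d; e=M.T@(np.r_[t[:2],.152]-s['position']); print('to stage',t,e*1000)
```

```text
lug was [ 0.50426769 -0.20937238  0.086     ]
5.0 [ 0.50349907 -0.21038093  0.15355671] [ 6.99159167e-04 -5.04858220e-01 -9.10935419e-01] [-0.01290754  0.07371453 -0.02301261] 0.09682881771420199 60.67335247993469
[[-9.955e-01  9.510e-02 -1.000e-04]
 [ 9.510e-02  9.955e-01 -1.000e-04]
 [ 1.000e-04 -1.000e-04 -1.000e+00]]
to stage [0.50690063 0.00520179 0.115     ] [ 17.11959219 214.92895533   1.53754259]
```

play_rows(
  moves=[
    [3,30,0,0],
    [3,50,0,0],
    [4,50,0,0],
    [4,50,0,0],
    [3,35,0,0],
    [0,0,0,0],
    [0,0,0,0],
  ],
)

```text
clock: 5.88
position: [0.5069, 0.0048, 0.1532]
orientation: [-0.15, -3.138, 0.0]
force: [-0.1, -0.5, -2.0]
finger_gap: 0.099
grip_force: 60.7
```

Run:
```python
from h import *
for n in('wrist','top','side'): cap(n,n+'3')
s=bot.get_state(); print(s['clock'],s['position'],s['force'],s['torque'],s['finger_gap'],s['grip_force']); M=R.from_rotvec(s['orientation']).as_matrix();print(M.round(4))
for n in('wrist3','side3','top3'):
    i=cv2.imread(f'pics/{n}.png'); i=np.clip(i.astype(float)*1.8,0,255).astype('uint8'); cv2.imwrite(f'pics/{n}b.png',i)
for n in('wrist3','side3','top3'): print(n,proj(n,s['position']),proj(n,[.5133,.0729,.115]))
crop('wrist3b',300,180,500,380,2,'a');crop('side3b',200,180,330,310,400/130,'b');
cv2.imwrite('pics/m3.png',np.hstack([cv2.imread('pics/a.png'),cv2.imread('pics/b.png')]))
```

```text
6.025 [0.50693172 0.00425359 0.15320681] [-0.71274789 -0.59504363 -1.08741974] [-0.01007246 -0.00275141 -0.00658791] 0.09616884074263599 60.6529426574707
[[-9.954e-01  9.610e-02 -2.000e-04]
 [ 9.610e-02  9.954e-01 -1.000e-04]
 [ 2.000e-04 -1.000e-04 -1.000e+00]]
wrist3 [320.23785743 333.21547835] [471.02642222 287.79323642]
side3 [297.54620099 230.58569773] [282.5439125  224.41800222]
top3 [315.00080696 267.84282798] [278.6606367 265.7028115]
```

View pics/m3.png

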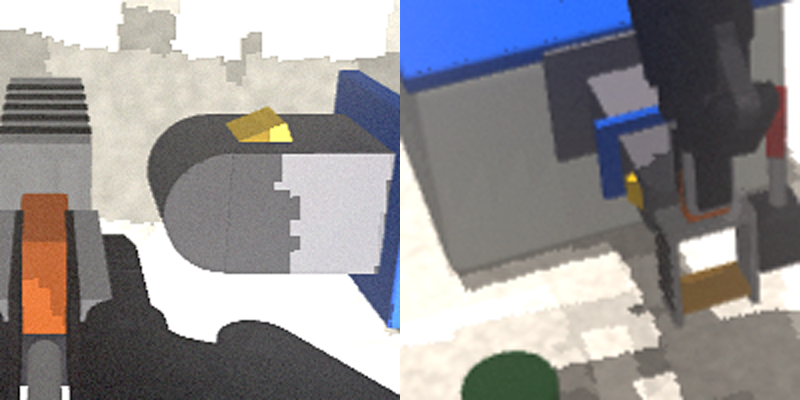

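Run:
```python
from h import *
s=bot.get_state(); M=R.from_rotvec(s['orientation']).as_matrix(); p=s['position']
C=lambda u,v,z: (M.T@(onz('wrist3',300+u/2,180+v/2,z)-p)*1000).round(2)
print('lug top far/near',C(44.5,240,.1465),C(44.5,334,.1465))
print('lug L/R',C(22,290,.1465),C(67,290,.1465))
print('stub edges',C(235,153,.115),C(393,152,.115),C(225,272.5,.115),C(375,273,.115),'nose',C(163,214,.115))
print('band bar top edges',C(92,160,.1225),C(3,160,.1225), 'leg outer top edge',C(50,142,.1225))
print('flange side corner top', C(338,95,.123))
```

```text
lug top far/near [9.87 0.73 6.71] [-10.15   0.75   6.7 ]
lug L/R [-0.58 -3.52  6.71] [-0.57  5.    6.71]
stub edges [15.48 43.29 38.21] [15.75 78.52 38.2 ] [-14.35  43.16  38.2 ] [-14.45  78.38  38.2 ] nose [ 0.61 27.91 38.2 ]
band bar top edges [16.62 10.89 30.71] [16.6  -8.09 30.71] leg outer top edge [20.68  1.92 30.71]
flange side corner top [31.21 61.5  30.21]
```

play_rows(
  moves=[
    [0.7,0,0,0],
    [0,10,0,0],
    [0,10,0,0],
    [0,8,0,0],
    [0,3,0,0],
    [0,3,0,0],
    [0,3,0,0],
    [0,3,0,0],
  ],
)

```text
clock: 7.02
position: [0.5099, 0.0452, 0.1533]
orientation: [-0.148, -3.138, 0.0]
force: [-0.2, -2.2, -1.5]
finger_gap: 0.098
grip_force: 60.7
```

play_rows(
  moves=[
    [0,3,0,0],
    [0,3,0,0],
    [0,3,0,0],
    [0,3,0,0],
    [0,3,0,0],
    [0,3,0,0],
    [0,2,0,0],
    [0,0,0,0],
  ],
)

```text
clock: 8.02
position: [0.5118, 0.0654, 0.1533]
orientation: [0.147, 3.138, 0.001]
force: [0.3, -1.0, -1.1]
finger_gap: 0.097
grip_force: 60.7
```

play_rows(
  moves=[
    [0,1,0,0],
    [0,1,0,0],
    [0,1,0,0],
    [0,0,0,0],
  ],
)

```text
clock: 8.52
position: [0.5121, 0.0681, 0.1533]
orientation: [-0.147, -3.138, -0.0]
force: [0.0, -2.4, -1.3]
finger_gap: 0.098
grip_force: 60.6
```

Run:
```python
from h import *
cap('wrist','w4'); s=bot.get_state(); print(s['clock'],s['position'],s['force'],s['torque']); 
M=R.from_rotvec(s['orientation']).as_matrix(); print(M[:,1])
i=cv2.imread('pics/w4.png'); i=np.clip(i.astype(float)*1.8,0,255).astype('uint8'); cv2.imwrite('pics/w4b.png',i)
crop('w4b',250,200,400,350,4,'w4c')
```

```text
8.575 [0.51206638 0.06812668 0.15331355] [-0.88455768 -1.89341331 -1.75588836] [-0.48524403  0.05889309  0.01063322]
[9.38019600e-02 9.95590861e-01 1.74719828e-04]
```

View pics/w4c.png

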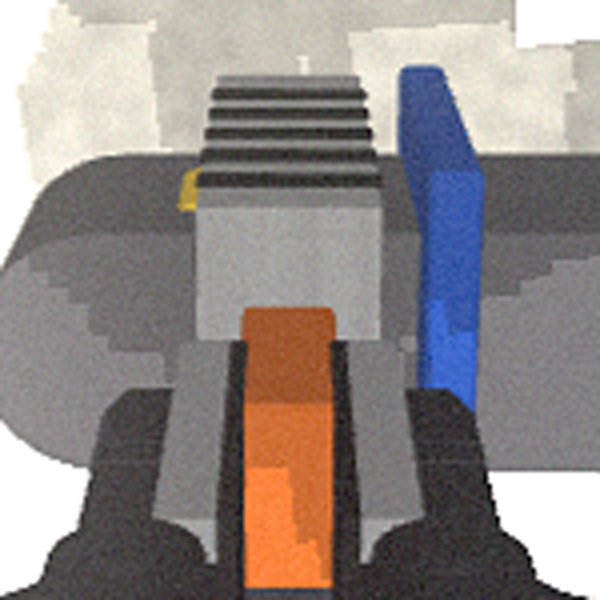

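play_rows(
  moves=[
    [0,1,0,0],
    [0,1,0,0],
    [0,0.7,0,0],
    [0,0,0,0],
  ],
)

```text
clock: 9.07
position: [0.5123, 0.0711, 0.1533]
orientation: [-0.147, -3.138, -0.001]
force: [-0.6, 0.7, -0.9]
finger_gap: 0.094
grip_force: 60.6
```

play_rows(
  moves=[
    [0,0.7,0,0],
    [0,0,0,0],
    [0,0,0,0],
  ],
)

```text
clock: 9.45
position: [0.5124, 0.0714, 0.1533]
orientation: [-0.148, -3.138, -0.0]
force: [-0.5, 0.3, -0.6]
finger_gap: 0.097
grip_force: 60.6
```

play_rows(
  moves=[
    [0,0.5,0,0],
    [0,0,0,0],
    [0,0,0,0],
  ],
)

```text
clock: 9.82
position: [0.5124, 0.0718, 0.1533]
orientation: [-0.148, -3.138, 0.0]
force: [-0.1, -1.0, -2.1]
finger_gap: 0.095
grip_force: 60.7
```

play_rows(
  moves=[
    [0,0.5,0,0],
    [0,0,0,0],
    [0,0,0,0],
  ],
)

```text
clock: 10.2
position: [0.5124, 0.0721, 0.1534]
orientation: [-0.148, -3.138, 0.001]
force: [-1.1, -4.0, -0.4]
finger_gap: 0.094
grip_force: 60.9
```

Run:
```python
from h import *
c=cap('wrist','w5'); s=bot.get_state(); print(s['clock'],s['position'],s['force'],s['torque']) 
f=c['frame'].astype(int)
for r in(256,262): print([tuple(f[r-1:r+2,u].mean(0).astype(int)) for u in range(336,366)])
f4=np.load('pics/w4.npz')['frame'].astype(int)
for nm,g in(('w4',f4),('w5',f)):
    ye=np.argwhere((g[:,:,0]>1.6*g[:,:,2])&(g[:,:,1]>1.3*g[:,:,2])&(g[:,:,0]>40)); ye=ye[(ye[:,0]>225)&(ye[:,0]<260)&(ye[:,1]>200)&(ye[:,1]<330)]; print(nm,len(ye),ye.min(0),ye.max(0))
```

```text
10.25 [0.51242358 0.07213975 0.15335259] [-1.17688062 -5.3609362  -0.29664078] [-0.99566468  0.22306841 -0.0969517 ]
[(np.int64(92), np.int64(90), np.int64(90)), (np.int64(88), np.int64(87), np.int64(87)), (np.int64(90), np.int64(88), np.int64(88)), (np.int64(89), np.int64(88), np.int64(86)), (np.int64(90), np.int64(89), np.int64(89)), (np.int64(89), np.int64(86), np.int64(85)), (np.int64(89), np.int64(88), np.int64(87)), (np.int64(89), np.int64(89), np.int64(87)), (np.int64(89), np.int64(89), np.int64(88)), (np.int64(69), np.int64(68), np.int64(72)), (np.int64(37), np.int64(42), np.int64(65)), (np.int64(27), np.int64(37), np.int64(68)), (np.int64(32), np.int64(47), np.int64(87)), (np.int64(28), np.int64(48), np.int64(90)), (np.int64(31), np.int64(50), np.int64(95)), (np.int64(32), np.int64(51), np.int64(95)), (np.int64(33), np.int64(52), np.int64(95)), (np.int64(36), np.int64(53), np.int64(98)), (np.int64(31), np.int64(52), np.int64(95)), (np.int64(32), np.int64(48), np.int64(95)), (np.int64(33), np.int64(51), np.int64(96)), (np.int64(31), np.int64(49), np.int64(96)), (np.int64(35),
[... 1011 characters left out ...]
), np.int64(49), np.int64(95)), (np.int64(30), np.int64(49), np.int64(97)), (np.int64(31), np.int64(48), np.int64(94)), (np.int64(31), np.int64(50), np.int64(96)), (np.int64(28), np.int64(47), np.int64(93)), (np.int64(31), np.int64(50), np.int64(96)), (np.int64(30), np.int64(49), np.int64(95)), (np.int64(30), np.int64(47), np.int64(96)), (np.int64(31), np.int64(47), np.int64(93)), (np.int64(28), np.int64(45), np.int64(88)), (np.int64(52), np.int64(53), np.int64(63)), (np.int64(59), np.int64(59), np.int64(58)), (np.int64(61), np.int64(58), np.int64(60)), (np.int64(60), np.int64(60), np.int64(60)), (np.int64(59), np.int64(58), np.int64(60))]
w4 43 [242 294] [252 299]
w5 323 [235 275] [252 300]
```

play_rows(
  moves=[
    [0,-0.9,0,0],
    [0,0,0,0],
    [0,0,0,0],
    [0,0,1,0],
    [0,0,0.5,0],
    [0,0,0.5,0],
    [0,0,0,0],
    [0,0,0,0],
  ],
)

```text
clock: 11.25
position: [0.5124, 0.0715, 0.1513]
orientation: [0.148, 3.138, 0.0]
force: [0.9, 0.2, -1.8]
finger_gap: 0.094
grip_force: 60.6
```

play_rows(
  moves=[
    [0,0,0.5,0],
    [0,0,0,0],
    [0,0,0,0],
  ],
)

```text
clock: 11.62
position: [0.5124, 0.0715, 0.1508]
orientation: [-0.148, -3.138, 0.0]
force: [-0.1, 0.1, -1.3]
finger_gap: 0.094
grip_force: 60.6
```

play_rows(
  moves=[
    [0,0,0.5,0],
    [0,0,0,0],
    [0,0,0,0],
  ],
)

```text
clock: 12.0
position: [0.5124, 0.0715, 0.1507]
orientation: [0.147, 3.138, -0.0]
force: [-2.2, 0.1, 4.8]
finger_gap: 0.098
grip_force: 61.5
```

play_rows(
  moves=[
    [0,0,-0.5,0],
    [0,0,0,0],
    [0,0,0,0],
    [0,0,-10,0],
    [0,0,-20,0],
    [0,0,-20,0],
    [0,0,-20,0],
    [0,0,0,0],
  ],
  grip=0,
)

```text
clock: 13.0
position: [0.5129, 0.0715, 0.2224]
orientation: [0.147, 3.135, -0.0]
force: [-0.1, -0.4, -0.7]
finger_gap: 0.498
grip_force: 0.0
```

Run:
```python
from h import *
cap('wrist','w6');cap('side','s6'); s=bot.get_state(); print(s['clock'],s['position'],s['force'],s['torque'],s['finger_gap'],s['qpos']) 
for n in('w6','s6'):
    i=cv2.imread(f'pics/{n}.png'); i=np.clip(i.astype(float)*1.8,0,255).astype('uint8'); cv2.imwrite(f'pics/{n}b.png',i)
k=np.array([.5124+.035*.9956,.0715-.035*.0938]); print('key est',k,proj('w6',[*k,.172]),proj('s6',[*k,.16]),proj('w6',[.5124,.0715,.144]))
crop('w6b',220,180,420,380,2,'a'); u,v=proj('s6',[*k,.14]).astype(int)
crop('s6b',u-80,v-65,u+50,v+65,400/130,'b'); print(u,v)
cv2.imwrite('pics/m6.png',np.hstack([cv2.imread('pics/a.png'),cv2.imread('pics/b.png')]))
```

```text
13.1 [0.5121887  0.07153829 0.22050328] [ 0.04840021  0.06857922 -1.3441676 ] [-0.01013371  0.01294668  0.04253846] 0.5039929867432072 [-9.04326865e-02  3.50890807e-01  1.44427880e+00  6.34942087e-06
  1.34673866e+00 -1.56729731e+00]
key est [0.547246 0.068217] [321.40714277 338.62252736] [303.05753378 194.40451825] [321.43994083 255.96670302]
303 205
```

View pics/m6.png

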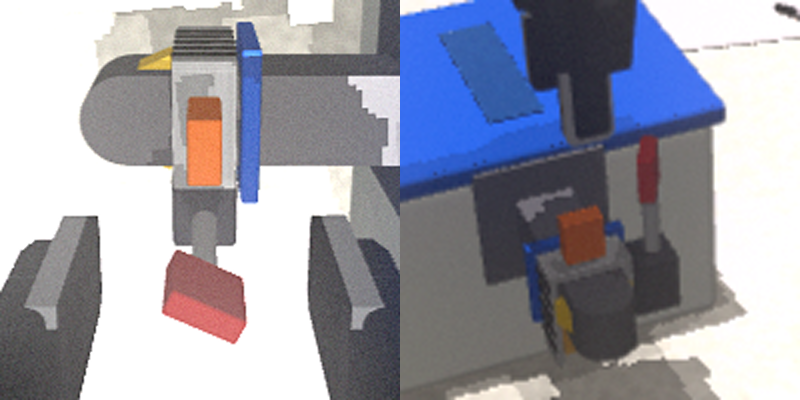

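play_rows(
  moves=[
    [-35,0,0,0],
    [0,0,0,-10],
    [0,0,0,-10],
    [0,0,0,-10],
    [0,0,0,-10],
    [0,0,0,-10],
    [0,0,0,-10],
    [0,0,0,-9],
  ],
)

```text
clock: 14.1
position: [0.5469, 0.0683, 0.2197]
orientation: [1.662, -2.664, -0.002]
force: [-0.1, 0.6, 0.2]
finger_gap: 0.502
grip_force: 0.0
```

Run:
```python
from h import *
C=lambda u,v: onz('w6',220+u/2,180+v/2,.172)
p=[C(*q) for q in((170,289),(245,318),(238,343),(163,312))]
print(np.mean(p,0),ang(p[0],p[1]),ang(p[3],p[2]),np.linalg.norm(p[1]-p[0]),np.linalg.norm(p[3]-p[0]))
s=bot.get_state(); M=R.from_rotvec(s['orientation']).as_matrix(); print(s['clock'],s['position'],s['qpos'][5],s['torque'],'tool x ang',np.degrees(np.arctan2(M[1,0],M[0,0])))
print(M.T@(np.r_[np.mean(p,0)[:2],.172]-s['position'])*1000)
```

```text
[0.54681669 0.06862424 0.172     ] 60.93386065423269 59.23215132784416 0.0210088434035695 0.0069398141837208795
14.1 [0.54693251 0.06826539 0.21972908] -2.7771842588974067 [ 0.01808752 -0.01084919 -0.02330589] tool x ang -116.07440664439682
[-0.30357699  0.17312729 47.72928935]
```

play_rows(
  moves=[
    [0,0,15,2],
    [0,0,20,0],
    [0,0,12,0],
    [0,0,0,0],
    [0,0,0,0],
  ],
)

```text
clock: 14.72
position: [0.5475, 0.0682, 0.1743]
orientation: [-1.609, 2.698, -0.001]
force: [1.0, 0.7, -0.4]
finger_gap: 0.499
grip_force: 0.0
```

play_rows(
  moves=[
    [0,0,0,0],
    [0,0,0,0],
    [0,0,0,0],
    [0,0,0,0],
    [0,0,0,0],
    [0,0,0,0],
  ],
  grip=-1,
  newtons=60,
)

```text
clock: 15.48
position: [0.5475, 0.0684, 0.1743]
orientation: [-1.608, 2.697, -0.0]
force: [-0.7, 2.2, 5.6]
finger_gap: 0.074
grip_force: 62.0
```

```bash
cat > st.py <<'E'
from h import *
T=[]
for _ in range(4):
    bot.capture('top'); s=bot.get_state(); T.append(s['torque'])
M=R.from_rotvec(s['orientation']).as_matrix()
print(round(s['clock'],2),s['position'].round(4),s['force'].round(1),np.mean(T,0).round(3),np.round([t[2] for t in T],3),'yaw x',np.degrees(np.arctan2(M[1,0],M[0,0])).round(2),s['finger_gap'].round(3) if hasattr(s['finger_gap'],'round') else s['finger_gap'])
E
python3 st.py
```

```text
15.68 [0.5475 0.0684 0.1743] [0.8 2.7 5.8] [ 0.467  0.074 -0.253] [-0.266 -0.276 -0.22  -0.25 ] yaw x -118.39 0.07775636372816973
```

play_rows(
  moves=[
    [0,0,0,5],
    [0,0,0,5],
    [0,0,0,5],
    [0,0,0,5],
    [0,0,0,0],
    [0,0,0,0],
  ],
)

```text
clock: 16.42
position: [0.5474, 0.0678, 0.1742]
orientation: [-1.116, 2.936, -0.002]
force: [-1.2, -1.1, 6.4]
finger_gap: 0.078
grip_force: 61.9
```

```bash
python3 st.py
```

```text
16.62 [0.5474 0.0678 0.1742] [ 0.2 -1.   5.6] [-0.225  0.225  0.033] [ 0.057  0.06   0.026 -0.012] yaw x -138.36 0.08023433889949762
```

play_rows(
  moves=[
    [0,0,0,5],
    [0,0,0,5],
    [0,0,0,5],
    [0,0,0,5],
    [0,0,0,0],
  ],
)

```text
clock: 17.25
position: [0.5474, 0.0677, 0.1742]
orientation: [-0.588, 3.086, -0.002]
force: [-0.4, -1.4, 6.2]
finger_gap: 0.074
grip_force: 61.8
```

```bash
python3 st.py
```

```text
17.45 [0.5474 0.0678 0.1742] [-0.4 -1.2  5.1] [-0.178  0.218  0.045] [0.07  0.057 0.014 0.04 ] yaw x -158.37 0.07871896502561944
```

play_rows(
  moves=[
    [0,0,0,3],
    [0,0,0,3],
    [0,0,0,3],
    [0,0,0,3],
  ],
)

```text
clock: 17.95
position: [0.5473, 0.0677, 0.1742]
orientation: [-0.262, 3.13, -0.002]
force: [-0.9, -0.3, 6.3]
finger_gap: 0.074
grip_force: 61.8
```

```bash
cat > s1.py <<'E'
from h import *
s=bot.get_state(); M=R.from_rotvec(s['orientation']).as_matrix()
print(round(s['clock'],2),s['position'].round(4),s['force'].round(1),s['torque'].round(3),'tau6',round(s['joint_torque'][5],3),'qd6',s['qd'][5].round(3),'yaw x',np.degrees(np.arctan2(M[1,0],M[0,0])).round(2))
E
python3 s1.py
```

```text
17.95 [0.5473 0.0677 0.1742] [-0.9 -0.3  6.3] [-0.259  0.242  0.217] tau6 -0.287 qd6 0.417 yaw x -170.43
```

play_rows(
  moves=[
    [0,0,0,3],
    [0,0,0,3],
    [0,0,0,3],
    [0,0,0,3],
  ],
)

```text
clock: 18.45
position: [0.5473, 0.0677, 0.1742]
orientation: [0.067, 3.14, -0.002]
force: [-0.5, -1.5, 6.5]
finger_gap: 0.075
grip_force: 61.8
```

```bash
python3 s1.py
```

```text
18.45 [0.5473 0.0677 0.1742] [-0.5 -1.5  6.5] [-0.284  0.202  0.254] tau6 -0.287 qd6 0.416 yaw x 177.57
```

play_rows(
  moves=[
    [0,0,0,3],
    [0,0,0,3],
    [0,0,0,3],
    [0,0,0,3],
  ],
)

```text
clock: 18.95
position: [0.5473, 0.0678, 0.1742]
orientation: [0.394, 3.116, -0.002]
force: [-0.5, -1.7, 4.9]
finger_gap: 0.078
grip_force: 61.8
```

```bash
python3 s1.py
```

```text
18.95 [0.5473 0.0678 0.1742] [-0.5 -1.7  4.9] [-0.254  0.224  0.33 ] tau6 -0.268 qd6 0.416 yaw x 165.57
```

play_rows(
  moves=[
    [0,0,0,3],
    [0,0,0,3],
    [0,0,0,3],
    [0,0,0,3],
  ],
)

```text
clock: 19.45
position: [0.5473, 0.0677, 0.1742]
orientation: [0.718, 3.058, -0.002]
force: [-1.0, -1.4, 6.0]
finger_gap: 0.077
grip_force: 61.8
```

```bash
python3 s1.py
```

```text
19.45 [0.5473 0.0677 0.1742] [-1.  -1.4  6. ] [-0.259  0.312  0.343] tau6 -0.197 qd6 0.416 yaw x 153.58
```

play_rows(
  moves=[
    [0,0,0,3],
    [0,0,0,3],
    [0,0,0,3],
  ],
)

```text
clock: 19.82
position: [0.5473, 0.0677, 0.1742]
orientation: [0.955, 2.992, -0.002]
force: [-0.4, -1.9, 4.8]
finger_gap: 0.078
grip_force: 61.8
```

```bash
python3 s1.py
```

```text
19.82 [0.5473 0.0677 0.1742] [-0.4 -1.9  4.8] [-0.227  0.264  0.474] tau6 -0.142 qd6 0.416 yaw x 144.58
```

play_rows(
  moves=[
    [0,0,0,3],
    [0,0,0,3],
  ],
)

```text
clock: 20.08
position: [0.5473, 0.0677, 0.1742]
orientation: [1.111, 2.938, -0.002]
force: [-0.6, -1.3, 5.4]
finger_gap: 0.07
grip_force: 61.8
```

```bash
python3 s1.py; python3 st.py; python3 s1.py
```

```text
20.07 [0.5473 0.0677 0.1742] [-0.6 -1.3  5.4] [-0.283  0.214  0.468] tau6 -0.105 qd6 0.414 yaw x 138.59
20.27 [0.5473 0.0678 0.1742] [-0.3 -1.3  5.8] [-0.218  0.234  0.278] [0.394 0.255 0.239 0.223] yaw x 138.66 0.0763470234415798
20.27 [0.5473 0.0678 0.1742] [-0.3 -1.3  5.8] [-0.168  0.277  0.223] tau6 0.268 qd6 -0.002 yaw x 138.66
```

play_rows(
  moves=[
    [0,0,0,-2],
    [0,0,0,-2],
    [0,0,0,-2],
  ],
)

```text
clock: 20.65
position: [0.5473, 0.0678, 0.1742]
orientation: [0.953, 2.993, -0.001]
force: [-0.8, -0.7, 5.6]
finger_gap: 0.08
grip_force: 61.9
```

```bash
python3 s1.py; python3 st.py; python3 s1.py
```

```text
20.65 [0.5473 0.0678 0.1742] [-0.8 -0.7  5.6] [-0.117  0.234 -0.137] tau6 0.255 qd6 -0.277 yaw x 144.69
20.85 [0.5473 0.0678 0.1742] [-1.3 -1.9  5.6] [-0.155  0.228 -0.023] [-0.075 -0.041  0.022 -0.   ] yaw x 144.64 0.07622643548888532
20.85 [0.5473 0.0678 0.1742] [-1.3 -1.9  5.6] [-0.162  0.277 -0.   ] tau6 0.007 qd6 0.0 yaw x 144.64
```

play_rows(
  moves=[
    [0,0,0,0],
    [0,0,0,0],
    [0,0,0,0],
    [0,0,-10,0],
    [0,0,-20,0],
    [0,0,-30,0],
    [0,0,-40,0],
    [0,0,0,0],
  ],
  grip=0,
)

```text
clock: 21.85
position: [0.5481, 0.0682, 0.2774]
orientation: [0.952, 2.987, 0.002]
force: [0.2, -0.0, -0.2]
finger_gap: 0.499
grip_force: 0.0
```

Run:
```python
from h import *
c=cap('side','s7'); s=bot.get_state(); print(s['clock'],s['position'],s['force'],s['torque'],s['finger_gap'])
a=np.load('pics/s6.npz')['frame'].astype(int); b=c['frame'].astype(int)
# orange lug centroid, red key centroid in before/after
for f in(a,b):
    r,g,bl=f[...,0],f[...,1],f[...,2]; Y,X=np.mgrid[:480,:640]; box=(X>223)&(X<353)&(Y>140)&(Y<290)
    for m in((r>1.5*g)&(g>1.5*bl)&(r>40)&box,(r>2.2*g)&(r>40)&(g<1.4*bl)&box):
        print(m.sum(),X[m].mean().round(2),Y[m].mean().round(2),end=' | ')
    print()
```

```text
21.9 [0.547462   0.06825457 0.27529498] [-0.56918872  0.01339387  0.00250501] [-0.01799499 -0.00269296 -0.04087777] 0.4984196096283931
48 280.71 212.73 | 41 302.66 189.76 | 
57 280.81 209.74 | 65 300.49 192.34 |
```

Run:
```python
from h import *
t=cap('top','t7'); w=cap('wrist','w7')
def blobs(n,f,x0,x1,y0,y1):
    h=cv2.cvtColor(f,cv2.COLOR_RGB2HSV)
    for nm,lo,hi in(('orange',6,17),('yellow',20,30),('red',-8,4)):
        H=h[...,0].astype(int); H=np.where(H>170,H-180,H); m=((H>=lo)&(H<=hi)&(h[...,1]>130)&(h[...,2]>25)).astype('uint8')
        m[:y0]=0;m[y1:]=0;m[:,:x0]=0;m[:,x1:]=0
        k,_,st,c=cv2.connectedComponentsWithStats(m)
        print(n,nm,[(st[i].tolist(),c[i].round(1).tolist()) for i in range(1,k) if st[i][4]>12])
blobs('s6',np.load('pics/s6.npz')['frame'],223,353,140,290); blobs('s7',np.load('pics/s7.npz')['frame'],223,353,140,290)
blobs('w7',w['frame'],0,640,0,480)
L=[.5124,.0715,.144];k=[.5473,.0682,.172]
for n in('s7','w7','t7'): print(n,'lug',proj(n,L),'key',proj(n,k))
blobs('t7',t['frame'],255,320,230,300)
```

```text
s6 orange [([274, 207, 16, 19, 220], [281.7, 215.9])]
s6 yellow [([274, 237, 5, 11, 38], [275.8, 242.0])]
s6 red [([300, 185, 6, 20, 85], [302.6, 193.8])]
s7 orange [([274, 207, 15, 18, 213], [281.5, 215.3])]
s7 yellow [([273, 236, 6, 12, 42], [275.7, 241.6])]
s7 red [([296, 187, 15, 16, 142], [301.2, 193.9])]
w7 orange [([284, 168, 27, 36, 519], [297.4, 185.5]), ([85, 267, 44, 70, 341], [106.7, 301.1]), ([63, 275, 45, 69, 337], [84.6, 309.0])]
w7 yellow [([265, 166, 11, 11, 39], [271.2, 170.6]), ([435, 298, 139, 92, 6963], [514.3, 335.2]), ([508, 408, 13, 14, 103], [512.9, 415.5])]
w7 red [([316, 226, 12, 35, 365], [321.5, 244.0])]
s7 lug [280.96237452 209.25186752] key [302.72108203 187.44118666]
w7 lug [295.18922052 187.98714989] key [321.41415133 244.47235582]
t7 lug [278.42572913 265.72233266] key [278.9649107  245.81022041]
t7 orange []
t7 yellow []
t7 red []
```

```bash
python3 -c "
from workcell import bot
print(bot.finish_job())"
```

```text
the job is handed in; nothing more can be done
None
```

I handed the job in. The hose clamp sits behind the barbs, home at the blue collar. By key torque, the jaw is snug at roughly 30–35 N, after I eased the key back about 6° from the 45–50 N it reached. The gripper is clear, the pots were never approached, and `finish_job` gave no verdict.

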